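# Refit the hob knob on its D-shaped stem and turn it off

## Robot

A 6-joint arm with a two-finger parallel gripper is mounted at the origin on a cart in front of the work surface, level with it; the furniture and walls round the work are solid. World frame = base frame: x ahead of the robot, y to its left, z up, the work surface at z = 0. Lengths are in m, angles in degrees, forces in N, time in s.
With the tool pointing down it reaches from about 0.4 to 0.925 m from the base axis. Payload 3.4 kg.
Tool frame: the origin (TCP) lies between the finger pads; the fingertips stand 22 mm ahead of it and the grasp point (between the pads) lies 3 mm ahead of it; z points along the fingers, y is the line along which they close (so a half turn about z gives the same grasp; the last joint's range is limited). The gripper opens to 85 mm and grips with 20 to 120 N. Pads are 22 mm wide; open, the fingers measure 114 mm over their backs; the gripper's body (76 mm by 85 mm) begins 54 mm behind the grasp point. The pads swing forward as they close: fully open they stand 13 mm farther back than shut.
Start: joints at [61.965, 17.578, 86.31, -0, 76.112, -4.211], TCP at [0.232, 0.526, 0.253] pointing down, gripper open.
Joint ranges: [-179.03, 179.03], [-60, 130.46], [8.19, 133.38], [-81.62, 261.62], [5.75, 156.47], [-153.77, 153.77]. Speed limits (degrees/s): [147.25, 147.25, 180, 180, 180, 180].

## Interface

Orientations are given as a 3x3 rotation matrix whose columns are the frame's x, y, z axes.
In Python, from cell import manip gives the robot as it stands.
- The arm moves only by the shell command python3 -m handwheel 'ROWS'. ROWS is JSON, a list of rows, each an object of numbers: "x", "y", "z": the shift along the tool's x, y, z in m; "spin": the turn about the tool's z in rad; "jaw": the finger opening in m, from 0 to 0.0854. A call has 1 to 10 rows; each row shifts and turns the commanded pose from where the row before left it, along the tool's axes as they then stand; what a row does not reach is not made up. A row lasts 1/12 s, in which the tool goes at most 41.7 mm and 7.16 degrees, less where a joint would pass 70% of its speed; a pose out of reach is approached as far as the arm can. A call with a gripper value outside its range is refused whole. The fingers move at their own pace and stop on an object; the grip force is fixed at half the most. Time passes only in rows, so rows that do not move let the fingers close. It gives the time, the measured TCP pose, the force, the opening and the grip force at its end, in the units of the state.
- manip.state(): the state, without advancing time (a new reading comes with each control period).
- manip.grab_frame(name): name is "side" or "top"; returns a dict with "frame" (400x640x3 uint8, red, green, blue), "fx", "fy", "cx", "cy" (pixels), "D" ([k1, k2, p1, p2, k3] as OpenCV has them; the pictures are not rectified), "R" (3x3) and "t" (3): a world point X has camera coordinates R X + t. Camera axes: x right, y down, z forward; pixel columns grow to the right and rows downward; lengths in m; the calibration is good to about 2 mm. A picture is of the moment at which its call begins. There is no depth.
- manip.hand_in(): hands the job in; it is judged then, once.
Trained networks look in a picture, given as the dict that the camera call returned (one of the last four; its "shot" number tells which), for a name from the list of things; names that differ only in an ending like _2 or _b are one class to them, and where a whole thing is asked for, a point or a joint stands for the part that bears it (a point fixed in the world has none). Each returns a list of dicts, best first, with "score" (0 to 1); they miss things now and then, are a little off and sometimes report something else, mostly with a low value. They report only what shows in the picture. A call takes as long as a camera call.
- manip.find_in(picture, name): "location" ([x, y, z] in m, in the coordinates of the camera as it stood for that picture, good to about 4 mm: the middle of the surface that is visible of it).
- manip.cut_out(picture, name): "pixels" (400x640 bool, what is visible of it).
The state is a dict: "clock": time; "q": joint angles; "dq": joint speeds; "joint_torque": joint torques, N m; "ee_pos": TCP position; "eef_rot": TCP orientation; "contact_force": force on the tool from outside, world axes, zero at the start; "moment": the same for the moment, N m; "opening": opening from 0.0 (shut) to 1.0 (fully open); "grasp_force": force on a finger pad.
Only numpy, scipy, OpenCV 4.12 (cv2) and the standard library are available. Lean on these libraries where they do the work, as an engineer would, in place of code of your own. Each camera call takes 0.05 s, during which the arm holds its last target. There are 200 camera calls.

## Task

One control knob of the table-top hob was pulled off for washing while that control was still on. Set the loose knob on the bare sprung stem, turn it gently until its socket finds the stem's flat, and ease it fully home, never forcing the sprung stem down. Only when it is home, use it to turn the control back to off (pointer at the dark bar on the panel), let go, and leave everything else as it is.

Things in the scene. Friction and masses are not known exactly. Their poses are not given: they have to be found in the camera images.
- knob_c (a point): Loose knob, black plastic, about 60 g, upright on the worktop before the sink. Round skirt 46 mm wide, 6.5 mm high; on it a flat-sided grip bar 14 mm wide (y), 43 mm long (x), from 6.5 to 32 mm above the underside, to be pinched across the 14 mm. Origin: on its axis, half-way up, 16 mm above its underside. x points along the bar to the pointer end (white line), z up.
- knob_socket (a point): Mouth of the D-shaped socket in the middle of the loose knob's underside (axes as knob_c). Socket 13 mm deep, bore 15 mm wide with a flat 2.9 mm from the axis on the pointer (+x) side, mouth coned out by 1.5 mm.
- hob: Steel table-top hob, 232 (x) x 302 (y) x 55 mm high, fixed. Origin: centre of its underside, on the worktop; x to its back edge, y to its left, z up. A cast plate with a pan fills its left; along the right edge are two controls, 114 mm apart: the back one has its knob, the front one is a bare stem.
- stem_foot (a point): Point on the hob's top panel (z = 55 mm) on the axis of the front, bare stem; fixed, does not turn with the stem. x points to the off mark, z up. Control angle: 0 at off (a stop), growing clockwise seen from above to 2.3 rad (a stop). It starts between 0.5 and 1.9 rad, not measured: to be felt or seen. It turns against about 0.06 N m and stays where left.
- stem_tip (a point): Centre of the bare steel stem's top end, 18.5 mm above the panel when free; sinks with the stem, does not turn with it. Stem 14 mm thick, flat 2.5 mm from the axis, tip bevelled 0.6 mm. At off its flat faces the off mark, so a fitted knob's pointer shows the control angle. Sprung: gives way from 1.5 N, then 1.2 N per mm, 6 mm in all; more than 4.5 mm (7 N) is too far.
- knob_home (a point): Where knob_c is when the knob is fully home on the free stem, 21.5 mm above stem_foot (knob's underside 5.5 mm above the panel); fixed, axes as stem_foot. The stem enters the socket only flat on flat (play about 0.5 mm and 10 degrees); unaligned, the knob rests on the tip 11.5 mm higher. The spring carries the knob's weight.
- off_mark (a point): Dark bar printed on the panel 32 mm from the stem's axis, towards the hob's back edge: the knob's pointer (x axis) points at it when the control is off.
- back_knob (a joint): Turn of the fitted back knob (same shape as the loose one), rad clockwise from off; 0 at the start, to be left there.
- pan: Dark small frying pan, 161 mm across, 68 mm high with its handle, standing on the cast plate, handle to the left. Origin under the root of the handle, at the pan's base. To be left alone.
- brush: Dish brush, 36 x 269 x 62 mm, lying along y in front of the sink right of the knob. Origin: centre of its underside. To be left alone.
- glass: Drinking glass, 81 mm across, 93 mm high, right of the sink. Origin: centre of its underside. To be left alone.
- tin: Food tin, 74 mm across, 109 mm high, behind the hob. Origin: centre of its underside. To be left alone.
- salt: Salt shaker, 44 mm across, 90 mm high, behind the hob. Origin: centre of its underside. To be left alone.
- citrus: Lemon, 77 mm long, left of the hob. Origin under its middle. To be left alone.

How it is judged:
By the outcome, as a careful person would: the job done as asked, in the order asked, and still so for the second after the job is handed in, with the robot touching nothing.
It also fails if it takes over 72 s, if anything falls off the work surface, if the arm or the gripper's body presses on something with over 40 N, if the wrist force passes 120 N, or if a joint passes its speed limit or range.

## Working session

There is one attempt and no reset: what is moved stays moved. The work goes in short steps, Python scripts to look and compute and a shell command to move; the robot and the scene stay as the last step left them, time stands still between calls to the robot, and variables do not carry over. Pictures are saved under pics/ and viewed, at most 10 in all, crops included, and the job is handed in when it is done.

```bash
ls; mkdir -p pics; python3 - <<'E'
from cell import manip
import cv2, numpy as np
for n in ["side","top"]:
    p=manip.grab_frame(n); cv2.imwrite(f"pics/{n}0.png",p["frame"][:,:,::-1])
    print(n,p["fx"],p["cx"],p["cy"],p["D"]); print(np.round(p["R"],4).tolist(),p["t"])
    R,t=np.array(p["R"]),np.array(p["t"])
    for k in ["knob_c","knob_socket","hob","stem_tip","stem_foot","knob_home","off_mark","back_knob"]:
        try: 
            for d in manip.find_in(p,k)[:2]: print(k,round(d["score"],2),np.round(R.T@(np.array(d["location"])-t),4))
        except Exception as e: print(k,e)
s=manip.state(); print(s)
E
```

```text
pics
side 456.6360867597229 319.5271477208515 197.53507547476028 [0.01864769 0.         0.         0.         0.        ]
[[-0.9711, -0.2384, 0.0129], [-0.1252, 0.4623, -0.8779], [0.2033, -0.8541, -0.4787]] [0.56210969 0.14284163 1.50159777]
knob_c 0.69 [0.5128 0.318  0.0535]
knob_c 0.4 [ 0.4378 -0.1213  0.0119]
knob_socket 0.65 [ 0.4339 -0.1179  0.0121]
knob_socket 0.15 [0.5168 0.3173 0.0509]
hob 0.83 [0.5171 0.3171 0.0536]
stem_foot 0.8 [0.517  0.3148 0.0517]
stem_foot 0.17 [0.541  0.5451 0.0388]
knob_home 0.84 [0.5147 0.3188 0.0521]
knob_home 0.28 [ 0.5189 -0.5317  0.0638]
off_mark 0.55 [0.5128 0.3183 0.0547]
back_knob 0.18 [0.5151 0.3179 0.0514]
top 470.40184956142946 324.73527202250557 201.2327964950951 [-0.00139486  0.          0.          0.          0.        ]
[[0.3681, -0.9298, -0.006], [-0.9025, -0.3557, -0.2429], [0.2238, 0.0948, -0.97]] [-0.2219746   0.54062737  1.62284269]
knob_c 0.58 [ 0.431  -0.1283  0.0128]
knob_c 0.51 [0.7569 0.0701 0.1045]
knob_socket 0.53 [ 0.4314 -0.1338  0.0118]
hob 0.82 [0.5203 0.1501 0.0559]
stem_tip 0.4 [0.54   0.5247 0.0442]
stem_foot 0.85 [
[... 264 characters left out ...]
03,
        7.61102281e+01, -4.21010536e+00]), 'dq': array([ 0.01960787, -0.01122881, -0.07214325,  0.04594708, -0.08231443,
       -0.04334685]), 'joint_torque': array([-5.00440437e-04, -4.57460546e+01, -2.52339041e+01, -6.17852061e-05,
        5.71200180e-04, -3.55097839e-06]), 'ee_pos': array([0.23224469, 0.52599918, 0.25331492]), 'eef_rot': array([[-9.14797845e-01,  4.03911999e-01, -1.26740754e-05],
       [ 4.03911998e-01,  9.14797845e-01,  3.14922422e-05],
       [ 2.43143113e-05,  2.36898242e-05, -9.99999999e-01]]), 'contact_force': array([-0.0537471 ,  0.35019052,  0.24548315]), 'moment': array([-0.00210918, -0.00138911, -0.01634704]), 'grasp_force': 0.0, 'opening': 1.00234793943278}
```

View pics/top0.png

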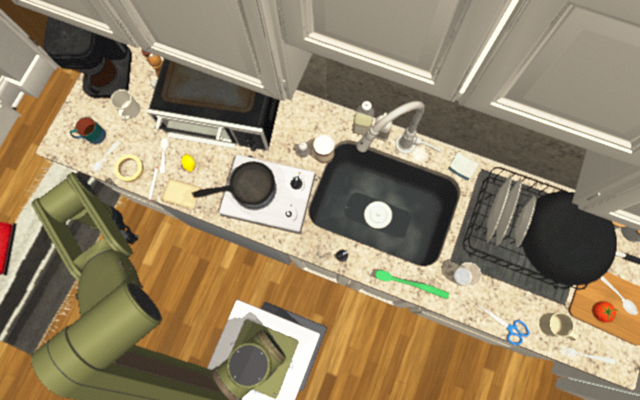

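View pics/side0.png

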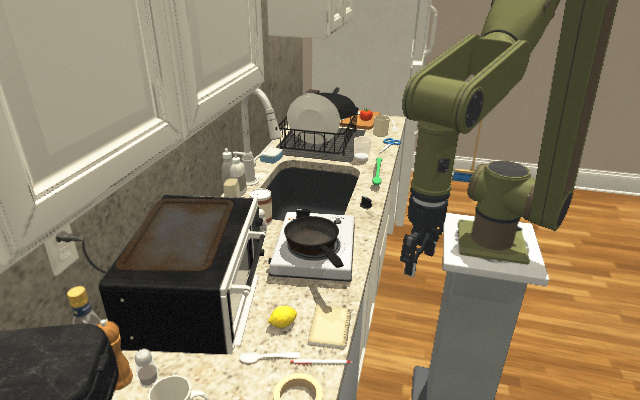

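The top view shows the loose knob at about (341,255), the bare stem at (291,212), the fitted back knob at (297,183), and the brush at (410,285). In the side view the hob is at about (313,245) and the knob at (366,202). The two cameras disagree on where the hob is, so I'll check by reprojection and look at enlarged crops.

```bash
cat > h.py <<'E'
from cell import manip
import cv2, numpy as np
def K(p): return np.array([[p["fx"],0,p["cx"]],[0,p["fy"],p["cy"]],[0,0,1.]])
def proj(p,X):
    return cv2.projectPoints(np.array(X,float).reshape(-1,1,3),cv2.Rodrigues(np.array(p["R"]))[0],np.array(p["t"],float),K(p),np.array(p["D"],float))[0][:,0]
def ray(p,uv,z):
    n=cv2.undistortPoints(np.array(uv,float).reshape(-1,1,2),K(p),np.array(p["D"],float))[:,0]
    R=np.array(p["R"]);C=-R.T@np.array(p["t"])
    d=np.c_[n,np.ones(len(n))]@R
    return C+d*((z-C[2])/d[:,2])[:,None]
def crop(p,u,v,w,h,f,name):
    c=p["frame"][v:v+h,u:u+w,::-1]; cv2.imwrite(name,cv2.resize(c,None,fx=f,fy=f,interpolation=cv2.INTER_CUBIC))
def cut(p,k):
    d=manip.cut_out(p,k); return [(x["score"],x["pixels"]) for x in d]
E
python3 - <<'E'
from h import *
T=manip.grab_frame("top"); S=manip.grab_frame("side")
print("top",ray(T,[(341,255)],.016),ray(T,[(291,212)],.06),ray(T,[(297,183)],.08))
for X in ([.52,.155,.055],[.517,.317,.055],[.434,-.125,.016]): print(X,proj(S,X),proj(T,X))
for n,p in (("S",S),("T",T)):
  for k in ["knob_c","hob","back_knob","stem_tip"]:
    for s,m in cut(p,k)[:3]:
        v,u=np.nonzero(m); print(n,k,round(s,2),len(u),u.mean().round(1),v.mean().round(1),u.min(),u.max(),v.min(),v.max())
a=T["frame"][150:280,215:365,::-1]; a=cv2.resize(a,None,fx=5,fy=4.6*5/4.6,interpolation=cv2.INTER_CUBIC)
cv2.imwrite("pics/a.png",a[:600,:750])
E
```

```text
top [[ 0.43202074 -0.13072191  0.016     ]] [[0.50441948 0.09061888 0.06      ]] [[0.60741039 0.10847009 0.08      ]]
[0.52, 0.155, 0.055] [[326.11874623 229.41313878]] [[276.32317145 202.02028664]]
[0.517, 0.317, 0.055] [[314.36657611 259.05633592]] [[235.13034869 186.95314438]]
[0.434, -0.125, 0.016] [[365.67824948 202.04684214]] [[339.71448635 253.90668435]]
S knob_c 0.16 3206 314.9 252.1 269 354 209 281
S hob 0.95 3059 314.3 252.2 269 354 209 281
S back_knob 0.59 106 302.0 212.6 296 309 209 217
S back_knob 0.33 3135 314.6 252.5 268 354 209 280
T knob_c 0.66 129 295.8 183.2 290 302 176 189
T knob_c 0.44 134 341.9 255.5 336 348 250 261
T knob_c 0.37 3726 274.1 198.9 219 314 155 233
T hob 0.81 3625 274.7 199.4 220 314 155 233
```

View pics/a.png

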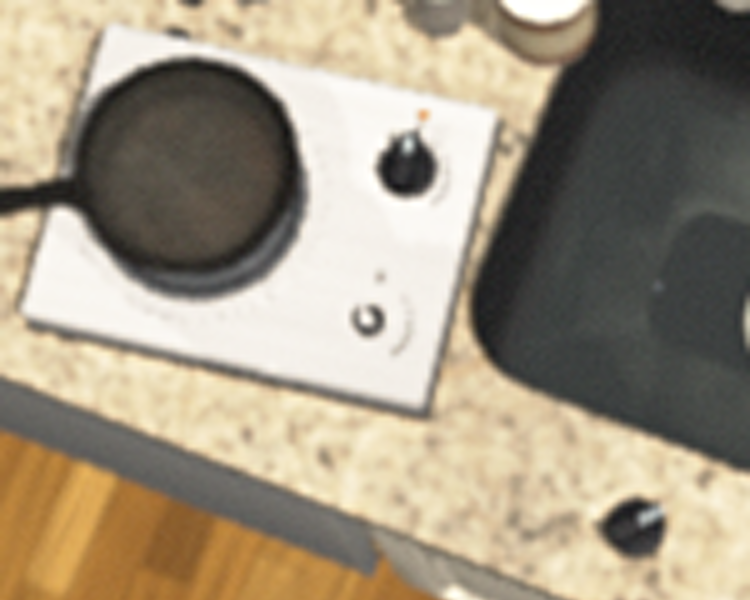

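The enlarged crop shows the stem tip at about (288.8,214), its off mark at (291,205), and the loose knob at (341.6,255.2) with its white pointer to the upper right. I'll turn these into world positions.

```bash
cat > m.py <<'E'
from h import *
T=manip.grab_frame("top")
g=cv2.cvtColor(T["frame"],cv2.COLOR_RGB2GRAY)
# hob panel rectangle
m=np.zeros_like(g); sub=cv2.cvtColor(T["frame"],cv2.COLOR_RGB2HSV)
w=((sub[:,:,1]<28)&(sub[:,:,2]>190)).astype(np.uint8); m[150:240,210:320]=w[150:240,210:320]
m=cv2.morphologyEx(m,cv2.MORPH_OPEN,np.ones((3,3)))
n,l,st,c=cv2.connectedComponentsWithStats(m); i=1+st[1:,4].argmax()
v,u=np.nonzero(l==i); P=ray(T,np.c_[u,v],.055)[:,:2]
r=cv2.minAreaRect((P*1000).astype(np.float32)); print("hob rect",r)
# knob: dark blob vs model silhouette
def hullpts(x,y,psi):
    a=np.linspace(0,6.283,24); X=[(x+.023*np.cos(b),y+.023*np.sin(b),z) for b in a for z in(0,.0065)]
    for dx in(-.0215,.0215):
        for dy in(-.007,.007): X.append((x+dx*np.cos(psi)-dy*np.sin(psi),y+dx*np.sin(psi)+dy*np.cos(psi),.032))
    return X
def model_cent(x,y,psi,F=16):
    q=proj(T,hullpts(x,y,psi)); o=np.floor(q.min(0))-2
    im=np.zeros((400,400),np.uint8); cv2.fillConvexPoly(im,cv2.convexHull(((q-o+.5)*F).astype(np.int32)),1)
    v,u=np.nonzero(im); return np.array([u.mean(),v.mean()])/F-.5+o, len(u)/F/F
patch=g[244:268,328:356].astype(float); bg=np.median(patch); wt=np.clip((150-patch)/100,0,1)
mk=(patch<110).astype(np.uint8); n,l,st,c=cv2.connectedComponentsWithStats(mk); i=1+st[1:,4].argmax()
keep=cv2.dilate((l==i).astype(np.uint8),np.ones((3,3)))
keep=cv2.morphologyEx(keep,cv2.MORPH_CLOSE,np.ones((5,5)))
v,u=np.nonzero(keep&((patch<120)|(cv2.erode(keep,np.ones((3,3)))>0))); cen=np.array([u.mean()+328,v.mean()+244]); print("dark cent",cen,len(u))
print(g[247:264,332:352])
# pointer: bright pixels inside the blob
x=np.array([.432,-.131])
for psi in(-1.0,):
  for _ in range(4):
    mc,A=model_cent(*x,psi); 
    d=ray(T,[cen],.012)-ray(T,[mc],.012); x=x+d[0,:2]
  print("knob",x,A)
print("stem tip",ray(T,[(288.8,214)],.0735),"off",ray(T,[(291,205.2)],.055))
print("stem gray\n",g[207:221,281:297])
E
python3 m.py
```

```text
hob rect ((542.1192626953125, 202.45379638671875), (228.37010192871094, 299.89703369140625), 8.404720306396484)
dark cent [341.13084112 255.37383178] 107
[[226 230 226 215 198 202 217 224 230 232 233 233 231 231 227 223 217 212
  218 228]
 [212 219 221 221 215 221 230 233 228 221 213 221 231 228 220 216 208 208
  219 228]
 [201 212 221 227 233 235 232 209 183 152 136 160 193 205 197 200 202 207
  220 224]
 [217 222 229 233 237 227 180 127  92  70  55  71 100 134 150 190 207 210
  216 221]
 [230 239 239 232 216 164 101  59  37  31  34  48  74 122 153 203 214 216
  218 220]
 [229 242 242 216 160  92  47  33  31  33  63 119 143 174 174 190 203 210
  219 223]
 [225 227 220 168  98  44  33  36  39  49  95 171 179 171 127 122 174 209
  223 227]
 [218 193 151 108  62  38  42  53  55  56  93 149 131  97  56  76 162 211
  223 223]
 [214 186 134  88  48  47  56  59  63  59  65  82  61  41  38  79 163 208
  220 219]
 [209 204 157 102  59  52  61  65  62  55  50  40  43  50  50  95 181 214
  218 216]
 [210 206 179 131  80  51  54  59  51  43  43  47  55  57  62 121 209 228
  219 214]
 [220 216 2
[... 880 characters left out ...]
 230 242 245 243 241 231 228]
 [243 243 244 244 229 192 216 184 133 149 216 241 242 241 238 231]
 [241 243 244 241 188 151 216 203 121  85 153 235 245 244 240 226]
 [241 242 245 239 165 141 230 246 178  79 116 230 246 245 241 230]
 [240 240 243 239 175 121 199 229 182  97 120 229 244 244 239 216]
 [240 240 242 241 211 128 108 125 116  94 149 229 243 243 236 212]
 [239 239 240 243 237 191 119  90 106 141 202 237 242 241 232 210]
 [240 241 240 241 242 235 200 179 190 215 235 241 242 239 220 200]
 [241 241 241 242 241 242 241 239 239 239 240 240 238 229 204 212]
 [242 242 241 240 241 242 243 242 241 241 241 238 223 202 200 224]
 [242 243 241 242 241 240 241 241 240 240 240 234 211 202 226 237]]
```

```bash
cat >> m.py <<'E'
print("=====")
a=ray(T,[(342.7,253.9),(346,252),(344.4,253.05)],.032)[:,:2]; d=a[1]-a[0]; print("line dir",np.degrees(np.arctan2(d[1],d[0])))
d=a[2]-x; print("centre->line",np.degrees(np.arctan2(d[1],d[0])),np.hypot(*d))
for k in np.radians([-30,-50,-70]):
  print("psi",np.degrees(k),[ (q.round(1)).tolist() for q in proj(T,[(x[0]+r*np.cos(k),x[1]+r*np.sin(k),.032) for r in(0,.008,.0215)])])
# back knob by dark blob, base at .0605
pt=g[172:194,286:308]; mk=(pt<120).astype(np.uint8); mk=cv2.morphologyEx(mk,cv2.MORPH_CLOSE,np.ones((3,3))); v,u=np.nonzero(mk); cb=np.array([u.mean()+286,v.mean()+172])
def mb(x,y,psi,F=16):
    X=np.array(hullpts(x,y,psi)); X[:,2]+=.0605; q=proj(T,X); o=np.floor(q.min(0))-2
    im=np.zeros((400,400),np.uint8); cv2.fillConvexPoly(im,cv2.convexHull(((q-o+.5)*F).astype(np.int32)),1)
    v,u=np.nonzero(im); return np.array([u.mean(),v.mean()])/F-.5+o,len(u)/F/F
b=np.array([.607,.108])
for _ in range(4):
    mc,A=mb(*b,np.radians(8.4)); b=b+(ray(T,[cb],.07)-ray(T,[mc],.07))[0,:2]
print("back knob",b,len(u),A,cb)
e=np.array([np.cos(np.radians(8.4)),np.sin(np.radians(8.4))])
print("stem from back",b-.114*e,"ring",ray(T,[(288.3,213.8)],.055))
print(g[200:210,286:296])
E
python3 m.py | sed -n '/=====/,$p'
```

```text
=====
line dir -38.56377945396697
centre->line -45.52633504366903 0.011978760430376047
psi -29.999999999999996 [[341.3, 254.4], [343.1, 253.0], [346.0, 250.6]]
psi -50.0 [[341.3, 254.4], [343.4, 253.6], [347.0, 252.5]]
psi -70.0 [[341.3, 254.4], [343.6, 254.4], [347.4, 254.5]]
back knob [0.60712374 0.11350543] 93 138.47265625 [295.97849462 183.2688172 ]
stem from back [0.49434669 0.09685197] ring [[0.49564641 0.09788489 0.055     ]]
[[243 243 242 242 241 241 239 240 240 239]
 [243 243 242 243 242 242 242 241 241 241]
 [242 243 243 243 243 242 242 242 241 241]
 [242 242 243 242 237 235 240 242 242 242]
 [242 242 243 238 217 211 233 240 241 241]
 [242 242 243 238 198 190 230 241 242 241]
 [244 243 244 238 216 218 235 241 242 242]
 [243 243 244 244 241 239 242 242 241 241]
 [243 244 245 244 245 245 244 243 241 237]
 [243 243 243 245 243 244 243 244 240 229]]
```

The numbers agree: knob at about (0.432, -0.131) with pointer heading −42°, stem foot at about (0.4957, 0.0977), and off direction 8.4°. I'm moving over the knob with the half-turn grasp (tool x = −pointer).

```bash

python3 -m handwheel '[{"x":-0.031,"y":-0.0158,"jaw":0.05},{"x":-0.031,"y":-0.0158,"jaw":0.05},{"x":-0.031,"y":-0.0158,"jaw":0.05},{"x":-0.031,"y":-0.0158,"jaw":0.05},{"x":-0.031,"y":-0.0158,"jaw":0.05},{"x":-0.031,"y":-0.0158,"jaw":0.05},{"x":-0.031,"y":-0.0158,"jaw":0.05},{"x":-0.031,"y":-0.0158,"jaw":0.05},{"x":-0.031,"y":-0.0158,"jaw":0.05},{"x":-0.031,"y":-0.0158,"jaw":0.05}]'
python3 -m handwheel '[{"x":-0.0138,"y":-0.0362},{"x":-0.0138,"y":-0.0362},{"x":-0.0138,"y":-0.0362},{"x":-0.0138,"y":-0.0362},{"x":-0.0138,"y":-0.0362},{"x":-0.0138,"y":-0.0362},{"x":-0.0138,"y":-0.0362},{"x":-0.0138,"y":-0.0362},{"x":-0.0138,"y":-0.0362},{"x":-0.0138,"y":-0.0362}]'
python3 -m handwheel '[{"spin":0.106,"z":0.03},{"spin":0.106,"z":0.03},{"spin":0.106,"z":0.03},{"z":0.02},{},{}]'
cat >> h.py <<'E'
def st():
    s=manip.state(); R=s["eef_rot"]
    print("t",round(s["clock"],2),"p",np.round(s["ee_pos"],4),"head",round(np.degrees(np.arctan2(R[1,0],R[0,0])),2),"tilt",np.round(R[2,:2],4),"F",np.round(s["contact_force"],2),"M",np.round(s["moment"],3),"open",round(s["opening"],3),"g",round(s["grasp_force"],1),"q6",round(s["q"][5],1))
E
python3 -c "
from h import *
st()"
```

```text
t 1.5 p [0.2323 0.526  0.2533] head 156.18 tilt [ 0.     -0.0001] F [ 0.65 -0.44  0.92] M [-0.009 -0.007  0.03 ] open 0.999 g 0.0 q6 -4.2invalid input at $[0]: expected keys x, y, z, spin, jaw
invalid input at $[0]: expected keys x, y, z, spin, jaw
invalid input at $[0]: expected keys x, y, z, spin, jaw
```

```bash

python3 -m handwheel '[{"x":-0.031,"y":-0.0158,"z":0,"spin":0,"jaw":0.05},{"x":-0.031,"y":-0.0158,"z":0,"spin":0,"jaw":0.05},{"x":-0.031,"y":-0.0158,"z":0,"spin":0,"jaw":0.05},{"x":-0.031,"y":-0.0158,"z":0,"spin":0,"jaw":0.05},{"x":-0.031,"y":-0.0158,"z":0,"spin":0,"jaw":0.05},{"x":-0.031,"y":-0.0158,"z":0,"spin":0,"jaw":0.05},{"x":-0.031,"y":-0.0158,"z":0,"spin":0,"jaw":0.05},{"x":-0.031,"y":-0.0158,"z":0,"spin":0,"jaw":0.05},{"x":-0.031,"y":-0.0158,"z":0,"spin":0,"jaw":0.05},{"x":-0.031,"y":-0.0158,"z":0,"spin":0,"jaw":0.05}]'
python3 -m handwheel '[{"x":-0.0138,"y":-0.0362,"z":0,"spin":0,"jaw":0.05},{"x":-0.0138,"y":-0.0362,"z":0,"spin":0,"jaw":0.05},{"x":-0.0138,"y":-0.0362,"z":0,"spin":0,"jaw":0.05},{"x":-0.0138,"y":-0.0362,"z":0,"spin":0,"jaw":0.05},{"x":-0.0138,"y":-0.0362,"z":0,"spin":0,"jaw":0.05},{"x":-0.0138,"y":-0.0362,"z":0,"spin":0,"jaw":0.05},{"x":-0.0138,"y":-0.0362,"z":0,"spin":0,"jaw":0.05},{"x":-0.0138,"y":-0.0362,"z":0,"spin":0,"jaw":0.05},{"x":-0.0138,"y":-0.0362,"z":0,"spin":0,"jaw":0.05},{"x":-0.0138,"y":-0.0362,"z":0,"spin":0,"jaw":0.05}]'
python3 -m handwheel '[{"x":0,"y":0,"z":0.03,"spin":0.106,"jaw":0.05},{"x":0,"y":0,"z":0.03,"spin":0.106,"jaw":0.05},{"x":0,"y":0,"z":0.03,"spin":0.106,"jaw":0.05},{"x":0,"y":0,"z":0.02,"spin":0,"jaw":0.05},{"x":0,"y":0,"z":0,"spin":0,"jaw":0.05},{"x":0,"y":0,"z":0,"spin":0,"jaw":0.05}]'
python3 -c "
from h import *
st()"
```

```text
clock: 2.33
ee_pos: [0.4529, 0.2548, 0.2535]
eef_rot: [[-0.915, 0.404, 0.0], [0.404, 0.915, 0.0], [-0.0, 0.0, -1.0]]
contact_force: [0.8, 0.3, -0.5]
opening: 0.585
grasp_force: 0.0
clock: 3.17
ee_pos: [0.4316, -0.1325, 0.2537]
eef_rot: [[-0.915, 0.404, 0.001], [0.404, 0.915, -0.0], [-0.001, 0.0, -1.0]]
contact_force: [1.8, 0.3, -0.3]
opening: 0.586
grasp_force: 0.0
clock: 3.67
ee_pos: [0.4314, -0.1305, 0.1427]
eef_rot: [[-0.743, 0.669, -0.003], [0.669, 0.743, 0.001], [0.003, -0.001, -1.0]]
contact_force: [0.3, 0.9, 0.3]
opening: 0.586
grasp_force: 0.0
t 3.67 p [ 0.4314 -0.1305  0.1427] head 137.97 tilt [ 0.0026 -0.0009] F [0.28 0.93 0.32] M [-0.016  0.015  0.021] open 0.586 g 0.0 q6 -70.2
```

```bash

python3 -m handwheel '[{"x":0,"y":0,"z":0.028,"spin":0,"jaw":0.05},{"x":0,"y":0,"z":0.028,"spin":0,"jaw":0.05},{"x":0,"y":0,"z":0.028,"spin":0,"jaw":0.05},{"x":0,"y":0,"z":0.02,"spin":0,"jaw":0.05},{"x":0,"y":0,"z":0.006,"spin":0,"jaw":0.05},{"x":0,"y":0,"z":0,"spin":0,"jaw":0.05},{"x":0,"y":0,"z":0,"spin":0,"jaw":0.05}]'
python3 - <<'E'
from h import *
st()
S=manip.grab_frame("side"); T=manip.grab_frame("top")
a=S["frame"][170:230,330:405]; b=T["frame"][225:285,305:380]
im=np.hstack([cv2.resize(i,None,fx=5,fy=5,interpolation=cv2.INTER_CUBIC) for i in(a,b)])[:,:,::-1]
cv2.imwrite("pics/b.png",im)
print(proj(S,[(.4323,-.1313,.016)]))
E
```

```text
clock: 4.25
ee_pos: [0.4335, -0.1311, 0.0345]
eef_rot: [[-0.743, 0.669, 0.002], [0.669, 0.743, -0.001], [-0.002, 0.001, -1.0]]
contact_force: [-0.1, 1.5, 0.3]
opening: 0.583
grasp_force: 0.0
t 4.25 p [ 0.4335 -0.1311  0.0345] head 137.98 tilt [-0.0021  0.0008] F [-0.12  1.48  0.29] M [ 0.027  0.01  -0.002] open 0.583 g 0.0 q6 -70.2
[[366.39132606 201.30561835]]
```

View pics/b.png

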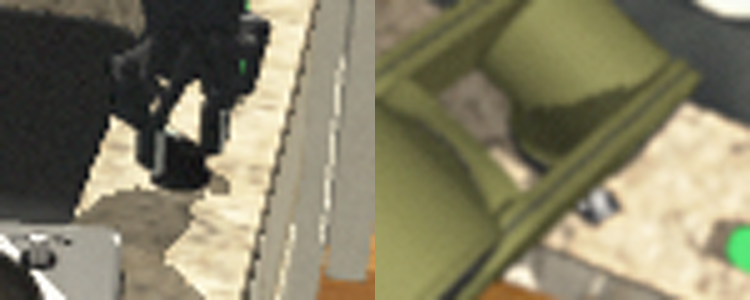

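The fingers straddle the knob (side view about (366,203)). I'll lower 2 mm and close.

```bash

python3 -m handwheel '[{"x":0,"y":0,"z":0.0025,"spin":0,"jaw":0.03},{"x":0,"y":0,"z":0,"spin":0,"jaw":0.02},{"x":0,"y":0,"z":0,"spin":0,"jaw":0.01},{"x":0,"y":0,"z":0,"spin":0,"jaw":0.008},{"x":0,"y":0,"z":0,"spin":0,"jaw":0.008},{"x":0,"y":0,"z":0,"spin":0,"jaw":0.008},{"x":0,"y":0,"z":0,"spin":0,"jaw":0.008}]'
python3 -c "
from h import *
st()"
```

```text
clock: 4.93
ee_pos: [0.4327, -0.1309, 0.0319]
eef_rot: [[-0.743, 0.67, 0.002], [0.67, 0.743, -0.001], [-0.002, 0.001, -1.0]]
contact_force: [-1.2, 0.7, 8.8]
opening: 0.22
grasp_force: 58.4
t 4.93 p [ 0.4327 -0.1309  0.0319] head 137.96 tilt [-0.0019  0.0007] F [-1.15  0.74  8.82] M [0.084 0.129 0.009] open 0.22 g 58.4 q6 -70.1
```

Opening reads 18.8 mm rather than 14, with 9 N upward. I'll wait a few rows, then look.

```bash

python3 -m handwheel '[{"x":0,"y":0,"z":-0.002,"spin":0,"jaw":0.004},{"x":0,"y":0,"z":0,"spin":0,"jaw":0.004},{"x":0,"y":0,"z":0,"spin":0,"jaw":0.004}]'
python3 - <<'E'
from h import *
st()
S=manip.grab_frame("side")
crop(S,340,165,50,50,10,"pics/c.png")
E
```

```text
clock: 5.18
ee_pos: [0.4321, -0.1307, 0.033]
eef_rot: [[-0.743, 0.67, 0.0], [0.67, 0.743, -0.0], [-0.0, 0.0, -1.0]]
contact_force: [0.3, -0.6, -0.5]
opening: 0.218
grasp_force: 58.7
t 5.18 p [ 0.4321 -0.1307  0.033 ] head 137.95 tilt [-0.0004  0.0001] F [ 0.29 -0.59 -0.49] M [-0.094  0.014 -0.051] open 0.218 g 58.7 q6 -70.1
```

View pics/c.png

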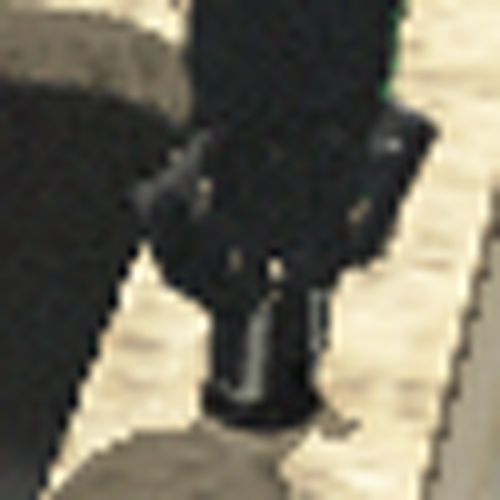

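The knob is held firmly. The side view shows the fingers pinched on the bar, with the skirt at about (366,205). Lifting and carrying it over the stem.

```bash

python3 -m handwheel '[{"x":0,"y":0,"z":-0.027,"spin":0,"jaw":0.004},{"x":0,"y":0,"z":-0.027,"spin":0,"jaw":0.004},{"x":0,"y":0,"z":-0.027,"spin":0,"jaw":0.004},{"x":0,"y":0,"z":-0.026,"spin":0,"jaw":0.004},{"x":0,"y":0,"z":0,"spin":0,"jaw":0.004}]'
python3 -m handwheel '[{"x":0.0151,"y":0.0303,"z":0,"spin":0,"jaw":0.004},{"x":0.0151,"y":0.0303,"z":0,"spin":0,"jaw":0.004},{"x":0.0151,"y":0.0303,"z":0,"spin":0,"jaw":0.004},{"x":0.0151,"y":0.0303,"z":0,"spin":0,"jaw":0.004},{"x":0.0151,"y":0.0303,"z":0,"spin":0,"jaw":0.004},{"x":0.0151,"y":0.0303,"z":0,"spin":0,"jaw":0.004},{"x":0.0152,"y":0.0305,"z":0,"spin":0,"jaw":0.004},{"x":0,"y":0,"z":0,"spin":0,"jaw":0.004},{"x":0,"y":0,"z":0,"spin":0,"jaw":0.004}]'
python3 - <<'E'
from h import *
st()
S=manip.grab_frame("side"); st()
print(proj(S,[(.4957,.0977,.055),(.4957,.0977,.0735)]))
s=manip.state()["ee_pos"]; print(proj(S,[s-[0,0,.0319],s-[0,0,.0254]]))
crop(S,300,165,70,60,10,"pics/d.png")
E
```

```text
clock: 5.65
ee_pos: [0.4349, -0.1318, 0.1439]
eef_rot: [[-0.743, 0.67, 0.008], [0.67, 0.743, -0.003], [-0.008, 0.003, -1.0]]
contact_force: [1.9, 0.0, 0.4]
opening: 0.219
grasp_force: 58.9
clock: 6.4
ee_pos: [0.4955, 0.0995, 0.1388]
eef_rot: [[-0.745, 0.667, -0.001], [0.667, 0.745, -0.0], [0.001, -0.001, -1.0]]
contact_force: [0.8, 0.2, -0.1]
opening: 0.218
grasp_force: 58.9
t 6.4 p [0.4955 0.0995 0.1388] head 138.17 tilt [ 0.0008 -0.001 ] F [ 0.82  0.2  -0.06] M [-0.045  0.08   0.005] open 0.218 g 58.9 q6 -41.6
t 6.45 p [0.4949 0.0983 0.1388] head 138.08 tilt [ 0.0011 -0.0019] F [-0.16 -0.02 -1.89] M [-0.019 -0.011 -0.007] open 0.223 g 58.9 q6 -41.6
[[337.32331001 221.29933321]
 [337.50294689 216.44226417]]
[[338.04523515 207.64760327]
 [338.11080214 205.88915686]]
```

View pics/d.png

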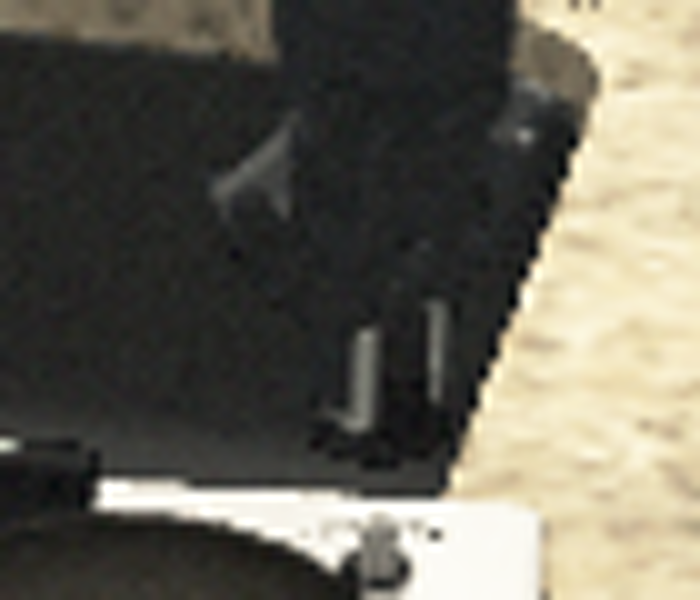

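The knob skirt is centred at about u=337.8, and the bare stem tip is at (337.4,217), directly below. Descending to just above the tip.

```bash

python3 -m handwheel '[{"x":0,"y":0,"z":0.01,"spin":0,"jaw":0.004},{"x":0,"y":0,"z":0.01,"spin":0,"jaw":0.004},{"x":0,"y":0,"z":0.006,"spin":0,"jaw":0.004},{"x":0,"y":0,"z":0.004,"spin":0,"jaw":0.004},{"x":0,"y":0,"z":0,"spin":0,"jaw":0.004},{"x":0,"y":0,"z":0,"spin":0,"jaw":0.004},{"x":0,"y":0,"z":0,"spin":0,"jaw":0.004}]'
python3 -m handwheel '[{"x":0,"y":0,"z":0.0005,"spin":0,"jaw":0.004},{"x":0,"y":0,"z":0.0005,"spin":0,"jaw":0.004},{"x":0,"y":0,"z":0,"spin":0,"jaw":0.004}]'
python3 -m handwheel '[{"x":0,"y":0,"z":0.0005,"spin":0,"jaw":0.004},{"x":0,"y":0,"z":0.0005,"spin":0,"jaw":0.004},{"x":0,"y":0,"z":0,"spin":0,"jaw":0.004}]'
python3 -m handwheel '[{"x":0,"y":0,"z":0.0005,"spin":0,"jaw":0.004},{"x":0,"y":0,"z":0.0005,"spin":0,"jaw":0.004},{"x":0,"y":0,"z":0,"spin":0,"jaw":0.004}]'
python3 -m handwheel '[{"x":0,"y":0,"z":0.0005,"spin":0,"jaw":0.004},{"x":0,"y":0,"z":0.0005,"spin":0,"jaw":0.004},{"x":0,"y":0,"z":0,"spin":0,"jaw":0.004}]'
python3 -c "
from h import *
st()"
```

```text
clock: 7.03
ee_pos: [0.4959, 0.0976, 0.1099]
eef_rot: [[-0.742, 0.67, 0.0], [0.67, 0.742, -0.0], [-0.0, 0.0, -1.0]]
contact_force: [0.2, 0.4, -1.8]
opening: 0.219
grasp_force: 58.9
clock: 7.28
ee_pos: [0.4958, 0.0979, 0.1091]
eef_rot: [[-0.743, 0.67, 0.001], [0.67, 0.743, 0.0], [-0.0, 0.0, -1.0]]
contact_force: [-0.2, 1.0, -1.3]
opening: 0.223
grasp_force: 58.9
clock: 7.53
ee_pos: [0.4956, 0.0979, 0.1078]
eef_rot: [[-0.743, 0.67, 0.0], [0.67, 0.743, -0.0], [-0.0, 0.0, -1.0]]
contact_force: [0.1, -0.1, -1.5]
opening: 0.221
grasp_force: 58.9
clock: 7.78
ee_pos: [0.4956, 0.0979, 0.1067]
eef_rot: [[-0.743, 0.67, -0.0], [0.67, 0.743, -0.0], [0.0, -0.0, -1.0]]
contact_force: [-0.0, 0.1, 0.6]
opening: 0.218
grasp_force: 58.9
clock: 8.03
ee_pos: [0.4956, 0.0979, 0.1057]
eef_rot: [[-0.743, 0.67, -0.0], [0.67, 0.743, -0.0], [0.0, -0.0, -1.0]]
contact_force: [-0.1, -0.6, -0.6]
opening: 0.226
grasp_force: 58.9
t 8.03 p [0.4956 0.0979 0.1057] head 137.96 tilt [ 0.0001 -0.0002] F [-0.06 -0.61 -0.63] M [ 0.022 -0.014 -0.002] open 0.226 g 58.9 q6 -41.6
```

```bash

python3 -m handwheel '[{"x":0,"y":0,"z":0.0005,"spin":0,"jaw":0.004},{"x":0,"y":0,"z":0.0005,"spin":0,"jaw":0.004},{"x":0,"y":0,"z":0,"spin":0,"jaw":0.004}]' | egrep 'ee|force'
python3 -m handwheel '[{"x":0,"y":0,"z":0.0005,"spin":0,"jaw":0.004},{"x":0,"y":0,"z":0,"spin":0,"jaw":0.004}]' | egrep 'ee|force'
python3 -m handwheel '[{"x":0,"y":0,"z":0.0005,"spin":0,"jaw":0.004},{"x":0,"y":0,"z":0,"spin":0,"jaw":0.004}]' | egrep 'ee|force'
python3 -m handwheel '[{"x":0,"y":0,"z":0.0005,"spin":0,"jaw":0.004},{"x":0,"y":0,"z":0,"spin":0,"jaw":0.004}]' | egrep 'ee|force'
python3 -m handwheel '[{"x":0,"y":0,"z":0.0005,"spin":0,"jaw":0.004},{"x":0,"y":0,"z":0,"spin":0,"jaw":0.004}]' | egrep 'ee|force'
python3 -c "
from h import *
st()"
```

```text
ee_pos: [0.4956, 0.0979, 0.1047]
eef_rot: [[-0.743, 0.67, -0.0], [0.67, 0.743, 0.0], [0.0, -0.0, -1.0]]
contact_force: [0.2, 0.3, 0.1]
grasp_force: 59.0
ee_pos: [0.4956, 0.0979, 0.1043]
eef_rot: [[-0.743, 0.67, -0.0], [0.67, 0.743, 0.0], [0.0, -0.0, -1.0]]
contact_force: [-0.5, 1.2, -0.4]
grasp_force: 59.1
ee_pos: [0.4957, 0.0979, 0.1038]
eef_rot: [[-0.743, 0.67, 0.0], [0.67, 0.743, 0.0], [-0.0, 0.0, -1.0]]
contact_force: [-1.4, -0.5, 1.3]
grasp_force: 59.2
ee_pos: [0.4957, 0.0979, 0.1033]
eef_rot: [[-0.743, 0.67, -0.0], [0.67, 0.743, 0.0], [0.0, -0.0, -1.0]]
contact_force: [-0.5, -0.5, 1.4]
grasp_force: 59.3
ee_pos: [0.4957, 0.0978, 0.1028]
eef_rot: [[-0.743, 0.67, 0.0], [0.67, 0.743, -0.0], [-0.0, -0.0, -1.0]]
contact_force: [-1.0, -0.1, 1.8]
grasp_force: 59.3
t 8.95 p [0.4957 0.0978 0.1028] head 137.96 tilt [-0. -0.] F [-0.95 -0.15  1.76] M [0.041 0.158 0.014] open 0.218 g 59.3 q6 -41.6
```

Contact came at TCP z≈0.104, as predicted (about 2.4 N). Now I'm turning gently clockwise from about 0.9 rad, watching for the spring force to vanish.

```bash

python3 -m handwheel '[{"x":0,"y":0,"z":0.0005,"spin":0.04,"jaw":0.004},{"x":0,"y":0,"z":0,"spin":0.04,"jaw":0.004},{"x":0,"y":0,"z":0,"spin":0,"jaw":0.004}]' | egrep 'ee_|contact'
python3 -m handwheel '[{"x":0,"y":0,"z":0,"spin":0.04,"jaw":0.004},{"x":0,"y":0,"z":0,"spin":0.04,"jaw":0.004},{"x":0,"y":0,"z":0,"spin":0,"jaw":0.004}]' | egrep 'ee_|contact'
python3 -m handwheel '[{"x":0,"y":0,"z":0,"spin":0.04,"jaw":0.004},{"x":0,"y":0,"z":0,"spin":0.04,"jaw":0.004},{"x":0,"y":0,"z":0,"spin":0,"jaw":0.004}]' | egrep 'ee_|contact'
python3 -c "
from h import *
st()"
```

```text
ee_pos: [0.4954, 0.0978, 0.1023]
contact_force: [-1.9, 0.2, 2.3]
ee_pos: [0.4952, 0.0979, 0.1023]
contact_force: [-1.6, 0.5, 2.6]
ee_pos: [0.4952, 0.0979, 0.1022]
contact_force: [-1.4, -0.1, 2.5]
t 9.7 p [0.4952 0.0979 0.1022] head 124.25 tilt [ 0.0006 -0.0007] F [-1.39 -0.14  2.45] M [0.091 0.35  0.021] open 0.219 g 59.3 q6 -27.9
```

```bash

python3 -m handwheel '[{"x":0.0006,"y":-0.0008,"z":0,"spin":0,"jaw":0.004},{"x":0,"y":0,"z":0,"spin":0,"jaw":0.004},{"x":0,"y":0,"z":0,"spin":0,"jaw":0.004}]' | egrep 'ee_|contact'
python3 -c "
from h import *
st()"
python3 -m handwheel '[{"x":0,"y":0,"z":0,"spin":0.04,"jaw":0.004},{"x":0,"y":0,"z":0,"spin":0.04,"jaw":0.004},{"x":0,"y":0,"z":0,"spin":0,"jaw":0.004}]' | egrep 'ee_|contact'
python3 -m handwheel '[{"x":0,"y":0,"z":0,"spin":0.04,"jaw":0.004},{"x":0,"y":0,"z":0,"spin":0.04,"jaw":0.004},{"x":0,"y":0,"z":0,"spin":0,"jaw":0.004}]' | egrep 'ee_|contact'
python3 -c "
from h import *
st()"
```

```text
ee_pos: [0.4949, 0.098, 0.1024]
contact_force: [-1.3, 0.3, 1.2]
t 9.95 p [0.4949 0.098  0.1024] head 124.27 tilt [-0.0002  0.0005] F [-1.34  0.26  1.21] M [ 0.112  0.121 -0.017] open 0.222 g 59.3 q6 -27.9
ee_pos: [0.495, 0.098, 0.1024]
contact_force: [-0.0, 0.6, 0.8]
ee_pos: [0.495, 0.098, 0.1024]
contact_force: [-0.4, 1.5, 1.9]
t 10.45 p [0.495  0.098  0.1024] head 115.07 tilt [-0.0001  0.0006] F [-0.39  1.48  1.92] M [ 0.126  0.088 -0.072] open 0.226 g 59.3 q6 -18.7
```

```bash

for i in 1; do python3 -m handwheel '[{"x":0,"y":0,"z":0.0005,"spin":0.04,"jaw":0.004},{"x":0,"y":0,"z":0,"spin":0.04,"jaw":0.004},{"x":0,"y":0,"z":0,"spin":0,"jaw":0.004}]' | egrep 'ee_|contact'; done
python3 -c "
from h import *
st()"
python3 -m handwheel '[{"x":0,"y":0,"z":0,"spin":0.04,"jaw":0.004},{"x":0,"y":0,"z":0,"spin":0.04,"jaw":0.004},{"x":0,"y":0,"z":0,"spin":0,"jaw":0.004}]' | egrep 'ee_|contact'
python3 -c "
from h import *
st()"
```

```text
ee_pos: [0.4951, 0.098, 0.102]
contact_force: [0.3, 1.1, 2.9]
t 10.7 p [0.4951 0.098  0.102 ] head 110.52 tilt [-0.0001  0.0008] F [0.32 1.1  2.88] M [0.137 0.031 0.015] open 0.223 g 59.4 q6 -14.1
ee_pos: [0.4951, 0.098, 0.102]
contact_force: [-0.1, 1.9, 3.1]
t 10.95 p [0.4951 0.098  0.102 ] head 105.95 tilt [-0.0001  0.0009] F [-0.09  1.95  3.08] M [ 0.152  0.006 -0.039] open 0.221 g 59.4 q6 -9.6
```

```bash

python3 -m handwheel '[{"x":0.0006,"y":0.0002,"z":0,"spin":0.04,"jaw":0.004},{"x":0,"y":0,"z":0,"spin":0.04,"jaw":0.004},{"x":0,"y":0,"z":0,"spin":0,"jaw":0.004}]' | egrep 'ee_p|contact'
python3 -c "
from h import *
st()"
python3 -m handwheel '[{"x":0,"y":0,"z":0,"spin":0.04,"jaw":0.004},{"x":0,"y":0,"z":0,"spin":0.04,"jaw":0.004},{"x":0,"y":0,"z":0,"spin":0,"jaw":0.004}]' | egrep 'ee_p|contact'
python3 -c "
from h import *
st()"
python3 -m handwheel '[{"x":0,"y":0,"z":0,"spin":0.04,"jaw":0.004},{"x":0,"y":0,"z":0,"spin":0.04,"jaw":0.004},{"x":0,"y":0,"z":0,"spin":0,"jaw":0.004}]' | egrep 'ee_p|contact'
python3 -c "
from h import *
st()"
```

```text
ee_pos: [0.4952, 0.0984, 0.102]
contact_force: [0.9, 0.3, 2.5]
t 11.2 p [0.4952 0.0984 0.102 ] head 101.4 tilt [-0.0004  0.001 ] F [0.93 0.29 2.48] M [-0.018 -0.002 -0.027] open 0.217 g 59.4 q6 -4.9
ee_pos: [0.4952, 0.0984, 0.102]
contact_force: [1.4, 0.3, 2.5]
t 11.45 p [0.4952 0.0984 0.102 ] head 96.82 tilt [-0.0003  0.0011] F [1.36 0.34 2.48] M [ 0.018 -0.104  0.005] open 0.221 g 59.5 q6 -0.3
ee_pos: [0.4953, 0.0985, 0.102]
contact_force: [0.8, -0.2, 3.2]
t 11.7 p [0.4953 0.0985 0.102 ] head 92.24 tilt [-0.0001  0.0011] F [ 0.76 -0.15  3.21] M [ 0.013 -0.144  0.031] open 0.215 g 59.5 q6 4.2
```

```bash

python3 -m handwheel '[{"x":0,"y":0.0004,"z":0,"spin":0.04,"jaw":0.004},{"x":0,"y":0,"z":0,"spin":0.04,"jaw":0.004},{"x":0,"y":0,"z":0,"spin":0,"jaw":0.004}]' | egrep 'ee_p|contact'
python3 -c "
from h import *
st()"
python3 -m handwheel '[{"x":0,"y":0,"z":0,"spin":0.04,"jaw":0.004},{"x":0,"y":0,"z":0,"spin":0.04,"jaw":0.004},{"x":0,"y":0,"z":0,"spin":0,"jaw":0.004}]' | egrep 'ee_p|contact'
python3 -c "
from h import *
st()"
python3 -m handwheel '[{"x":0,"y":0,"z":0,"spin":0.04,"jaw":0.004},{"x":0,"y":0,"z":0,"spin":0.04,"jaw":0.004},{"x":0,"y":0,"z":0,"spin":0,"jaw":0.004}]' | egrep 'ee_p|contact'
python3 -c "
from h import *
st()"
```

```text
ee_pos: [0.4955, 0.0985, 0.1019]
contact_force: [0.8, -0.7, 3.4]
t 11.95 p [0.4955 0.0985 0.1019] head 87.66 tilt [-0.      0.0007] F [ 0.85 -0.7   3.39] M [-0.061 -0.089 -0.008] open 0.219 g 59.5 q6 8.8
ee_pos: [0.4955, 0.0985, 0.1019]
contact_force: [0.8, -1.0, 1.9]
t 12.2 p [0.4955 0.0985 0.1019] head 83.08 tilt [-0.      0.0007] F [ 0.84 -0.96  1.94] M [-0.051 -0.146  0.047] open 0.221 g 59.5 q6 13.4
ee_pos: [0.4955, 0.0985, 0.1019]
contact_force: [0.8, -0.4, 3.3]
t 12.45 p [0.4955 0.0985 0.1019] head 78.5 tilt [0.0001 0.0008] F [ 0.82 -0.42  3.27] M [-0.066 -0.165  0.021] open 0.217 g 59.5 q6 18.0
```

Nothing found between 0.88 and 1.92 rad. I'm turning back to sweep the lower part of the range (0.5 to 0.9).

```bash

python3 -m handwheel '[{"x":0,"y":0,"z":-0.0005,"spin":-0.1,"jaw":0.004},{"x":0,"y":0,"z":0,"spin":-0.1,"jaw":0.004},{"x":0,"y":0,"z":0,"spin":-0.1,"jaw":0.004},{"x":0,"y":0,"z":0,"spin":-0.1,"jaw":0.004},{"x":0,"y":0,"z":0,"spin":-0.1,"jaw":0.004},{"x":0,"y":0,"z":0,"spin":0,"jaw":0.004}]' | egrep 'ee_p|contact'
python3 -c "
from h import *
st()"
python3 -m handwheel '[{"x":0,"y":0,"z":0,"spin":-0.1,"jaw":0.004},{"x":0,"y":0,"z":0,"spin":-0.1,"jaw":0.004},{"x":0,"y":0,"z":0,"spin":-0.1,"jaw":0.004},{"x":0,"y":0,"z":0,"spin":-0.1,"jaw":0.004},{"x":0,"y":0,"z":0,"spin":0,"jaw":0.004},{"x":0,"y":0,"z":0,"spin":0,"jaw":0.004}]' | egrep 'ee_p|contact'
python3 -c "
from h import *
st()"
```

```text
ee_pos: [0.4943, 0.0986, 0.1021]
contact_force: [-0.4, -0.7, 2.5]
t 12.95 p [0.4943 0.0986 0.1021] head 107.34 tilt [ 0.0005 -0.0016] F [-0.37 -0.72  2.51] M [0.038 0.144 0.002] open 0.22 g 59.4 q6 -10.9
ee_pos: [0.4943, 0.0985, 0.102]
contact_force: [-0.6, -0.5, 1.6]
t 13.45 p [0.4943 0.0985 0.102 ] head 129.76 tilt [ 0.001  -0.0014] F [-0.59 -0.53  1.63] M [-0.062  0.21  -0.002] open 0.218 g 59.3 q6 -33.3
```

```bash

python3 -m handwheel '[{"x":0,"y":0,"z":0,"spin":-0.04,"jaw":0.004},{"x":0,"y":0,"z":0,"spin":-0.04,"jaw":0.004},{"x":0,"y":0,"z":0,"spin":0,"jaw":0.004}]' >/dev/null
python3 -c "
from h import *
st()"
python3 -m handwheel '[{"x":0,"y":0,"z":0,"spin":-0.04,"jaw":0.004},{"x":0,"y":0,"z":0,"spin":-0.04,"jaw":0.004},{"x":0,"y":0,"z":0,"spin":0,"jaw":0.004}]' >/dev/null
python3 -c "
from h import *
st()"
python3 -m handwheel '[{"x":0,"y":0,"z":0,"spin":-0.04,"jaw":0.004},{"x":0,"y":0,"z":0,"spin":-0.04,"jaw":0.004},{"x":0,"y":0,"z":0,"spin":0,"jaw":0.004}]' >/dev/null
python3 -c "
from h import *
st()"
python3 -m handwheel '[{"x":0,"y":0,"z":0,"spin":-0.04,"jaw":0.004},{"x":0,"y":0,"z":0,"spin":-0.04,"jaw":0.004},{"x":0,"y":0,"z":0,"spin":0,"jaw":0.004}]' >/dev/null
python3 -c "
from h import *
st()"
```

```text
t 13.7 p [0.4947 0.0985 0.1019] head 134.42 tilt [ 0.0006 -0.0007] F [ 0.38  0.06 -0.34] M [0.037 0.094 0.017] open 0.226 g 59.0 q6 -38.0
t 13.95 p [0.4947 0.0986 0.102 ] head 138.99 tilt [ 0.0008 -0.0007] F [-0.13  0.39  0.09] M [ 0.046  0.201 -0.011] open 0.222 g 58.9 q6 -42.5
t 14.2 p [0.4946 0.0986 0.102 ] head 143.57 tilt [ 0.0009 -0.0007] F [-0.97  0.5  -0.54] M [ 0.08   0.233 -0.02 ] open 0.222 g 58.9 q6 -47.1
t 14.45 p [0.4945 0.0986 0.102 ] head 148.15 tilt [ 0.001  -0.0007] F [-2.05  0.37  0.38] M [ 0.094  0.231 -0.011] open 0.222 g 58.9 q6 -51.7
```

The spring force vanished at heading ≈134° (control ≈0.95 rad), so the stem has found the socket. I'm backing off a few degrees to take up the play, then easing down in small steps.

```bash

python3 -m handwheel '[{"x":0,"y":0,"z":0,"spin":0.05,"jaw":0.004},{"x":0,"y":0,"z":0,"spin":0.05,"jaw":0.004},{"x":0,"y":0,"z":0.0005,"spin":0,"jaw":0.004},{"x":0,"y":0,"z":0,"spin":0,"jaw":0.004}]' >/dev/null
python3 -c "
from h import *
st()"
python3 -m handwheel '[{"x":0,"y":0,"z":0.0005,"spin":0,"jaw":0.004},{"x":0,"y":0,"z":0.0005,"spin":0,"jaw":0.004},{"x":0,"y":0,"z":0,"spin":0,"jaw":0.004}]' >/dev/null
python3 -c "
from h import *
st()"
```

```text
t 14.78 p [0.4947 0.0985 0.1017] head 142.5 tilt [ 0.0005 -0.0006] F [-1.29 -0.14 -0.32] M [0.045 0.347 0.004] open 0.219 g 59.1 q6 -46.0
t 15.03 p [0.4947 0.0985 0.1007] head 142.54 tilt [ 0.0005 -0.0005] F [-2.13 -0.71  0.57] M [-0.065  0.372 -0.033] open 0.22 g 59.2 q6 -46.1
```

```bash

python3 -m handwheel '[{"x":0.0005,"y":-0.0004,"z":0,"spin":0,"jaw":0.004},{"x":0,"y":0,"z":0.0005,"spin":0,"jaw":0.004},{"x":0,"y":0,"z":0,"spin":0,"jaw":0.004}]' >/dev/null
python3 -c "
from h import *
st()"
python3 -m handwheel '[{"x":0,"y":0,"z":0.0005,"spin":0,"jaw":0.004},{"x":0,"y":0,"z":0.0005,"spin":0,"jaw":0.004},{"x":0,"y":0,"z":0,"spin":0,"jaw":0.004}]' >/dev/null
python3 -c "
from h import *
st()"
```

```text
t 15.28 p [0.4946 0.0986 0.1003] head 142.54 tilt [-0.0001  0.0001] F [-1.48  0.11 -0.03] M [-0.057  0.248 -0.047] open 0.222 g 59.0 q6 -46.1
t 15.53 p [0.4945 0.0986 0.0992] head 142.54 tilt [-0.  0.] F [-1.92  0.22 -0.51] M [-0.004  0.247  0.03 ] open 0.215 g 59.0 q6 -46.1
```

It's sliding in freely: 5 mm below the resting height with no axial load. I'll keep easing down to TCP ≈0.0924.

```bash

python3 -m handwheel '[{"x":0.0005,"y":-0.0004,"z":0.0005,"spin":0,"jaw":0.004},{"x":0,"y":0,"z":0.0005,"spin":0,"jaw":0.004},{"x":0,"y":0,"z":0.0005,"spin":0,"jaw":0.004},{"x":0,"y":0,"z":0,"spin":0,"jaw":0.004}]' >/dev/null
python3 -c "
from h import *
st()"
python3 -m handwheel '[{"x":0,"y":0,"z":0.0005,"spin":0,"jaw":0.004},{"x":0,"y":0,"z":0.0005,"spin":0,"jaw":0.004},{"x":0,"y":0,"z":0.0005,"spin":0,"jaw":0.004},{"x":0,"y":0,"z":0,"spin":0,"jaw":0.004}]' >/dev/null
python3 -c "
from h import *
st()"
python3 -m handwheel '[{"x":0,"y":0,"z":0.0005,"spin":0,"jaw":0.004},{"x":0,"y":0,"z":0.0005,"spin":0,"jaw":0.004},{"x":0,"y":0,"z":0.0005,"spin":0,"jaw":0.004},{"x":0,"y":0,"z":0,"spin":0,"jaw":0.004}]' >/dev/null
python3 -c "
from h import *
st()"
```

```text
t 15.87 p [0.4943 0.0985 0.0978] head 142.54 tilt [-0.0006  0.0005] F [-0.41 -0.12 -0.2 ] M [ 0.01  -0.045 -0.011] open 0.22 g 59.0 q6 -46.1
t 16.2 p [0.4938 0.0985 0.0962] head 142.54 tilt [ 0.     -0.0001] F [ 0.08  0.07 -0.4 ] M [ 0.003 -0.017  0.017] open 0.221 g 59.0 q6 -46.1
t 16.53 p [0.4937 0.0985 0.0947] head 142.54 tilt [ 0.0002 -0.0002] F [ 0.02 -0.66 -0.75] M [-0.038 -0.005 -0.02 ] open 0.221 g 59.0 q6 -46.1
```

```bash

python3 -m handwheel '[{"x":0,"y":0,"z":0.0005,"spin":0,"jaw":0.004},{"x":0,"y":0,"z":0.0005,"spin":0,"jaw":0.004},{"x":0,"y":0,"z":0.0005,"spin":0,"jaw":0.004},{"x":0,"y":0,"z":0,"spin":0,"jaw":0.004}]' >/dev/null
python3 -c "
from h import *
st()"
python3 -m handwheel '[{"x":0,"y":0,"z":0.0004,"spin":0,"jaw":0.004},{"x":0,"y":0,"z":0,"spin":0,"jaw":0.004},{"x":0,"y":0,"z":0,"spin":0,"jaw":0.004}]' >/dev/null
python3 -c "
from h import *
st()"
python3 -m handwheel '[{"x":0,"y":0,"z":0.0004,"spin":0,"jaw":0.004},{"x":0,"y":0,"z":0,"spin":0,"jaw":0.004},{"x":0,"y":0,"z":0,"spin":0,"jaw":0.004}]' >/dev/null
python3 -c "
from h import *
st()"
python3 -m handwheel '[{"x":0,"y":0,"z":0.0004,"spin":0,"jaw":0.004},{"x":0,"y":0,"z":0,"spin":0,"jaw":0.004},{"x":0,"y":0,"z":0,"spin":0,"jaw":0.004}]' >/dev/null
python3 -c "
from h import *
st()"
```

```text
t 16.87 p [0.4937 0.0985 0.0932] head 142.54 tilt [ 0.0002 -0.0001] F [-0.06  0.89 -0.04] M [-0.012  0.043 -0.037] open 0.221 g 59.0 q6 -46.1
t 17.12 p [0.4938 0.0985 0.0929] head 142.54 tilt [ 0. -0.] F [-0.51 -0.5  -1.01] M [0.032 0.002 0.019] open 0.22 g 59.0 q6 -46.1
t 17.37 p [0.4938 0.0985 0.0925] head 142.54 tilt [ 0. -0.] F [ 0.23 -0.55 -0.6 ] M [ 0.015 -0.048 -0.033] open 0.221 g 59.0 q6 -46.1
t 17.62 p [0.4938 0.0985 0.0922] head 142.54 tilt [-0.0001  0.0001] F [-0.71 -0.53  0.39] M [ 0.016  0.068 -0.013] open 0.218 g 59.1 q6 -46.1
```

```bash

python3 -m handwheel '[{"x":0,"y":0,"z":0.0004,"spin":0,"jaw":0.004},{"x":0,"y":0,"z":0,"spin":0,"jaw":0.004},{"x":0,"y":0,"z":0,"spin":0,"jaw":0.004}]' >/dev/null
python3 -c "
from h import *
st()"
python3 -m handwheel '[{"x":0,"y":0,"z":0.0004,"spin":0,"jaw":0.004},{"x":0,"y":0,"z":0,"spin":0,"jaw":0.004},{"x":0,"y":0,"z":0,"spin":0,"jaw":0.004}]' >/dev/null
python3 -c "
from h import *
st()"
python3 -m handwheel '[{"x":0,"y":0,"z":0.0004,"spin":0,"jaw":0.004},{"x":0,"y":0,"z":0,"spin":0,"jaw":0.004},{"x":0,"y":0,"z":0,"spin":0,"jaw":0.004}]' >/dev/null
python3 -c "
from h import *
st()"
```

```text
t 17.87 p [0.4939 0.0985 0.0918] head 142.54 tilt [-0.0001  0.0001] F [0.51 0.19 1.2 ] M [ 0.014 -0.007  0.036] open 0.221 g 59.2 q6 -46.1
t 18.12 p [0.4939 0.0985 0.0913] head 142.54 tilt [-0.0001  0.    ] F [-0.19  0.56  1.92] M [-0.02   0.095 -0.028] open 0.219 g 59.3 q6 -46.1
t 18.37 p [0.4939 0.0985 0.091 ] head 142.54 tilt [-0.0001  0.0001] F [0.13 0.1  2.3 ] M [-0.015  0.124 -0.001] open 0.219 g 59.4 q6 -46.1
```

The knob is home: the axial load starts rising at TCP ≈0.0922, the expected height. I'll ease off 0.8 mm and turn counter-clockwise towards off, watching forces.

```bash

python3 -m handwheel '[{"x":0,"y":0,"z":-0.0006,"spin":0,"jaw":0.004},{"x":0,"y":-0.0001,"z":0,"spin":-0.07,"jaw":0.004},{"x":0,"y":-0.0001,"z":0,"spin":-0.07,"jaw":0.004},{"x":0,"y":-0.0001,"z":0,"spin":-0.07,"jaw":0.004},{"x":0,"y":0,"z":0,"spin":0,"jaw":0.004}]' >/dev/null
python3 -c "
from h import *
st()"
python3 -m handwheel '[{"x":0,"y":-0.0001,"z":0,"spin":-0.07,"jaw":0.004},{"x":0,"y":-0.0001,"z":0,"spin":-0.07,"jaw":0.004},{"x":0,"y":-0.0001,"z":0,"spin":-0.07,"jaw":0.004},{"x":0,"y":0,"z":0,"spin":0,"jaw":0.004}]' >/dev/null
python3 -c "
from h import *
st()"
python3 -m handwheel '[{"x":0,"y":-0.0001,"z":0,"spin":-0.07,"jaw":0.004},{"x":0,"y":-0.0001,"z":0,"spin":-0.07,"jaw":0.004},{"x":0,"y":0,"z":0,"spin":0,"jaw":0.004}]' >/dev/null
python3 -c "
from h import *
st()"
```

```text
t 18.78 p [0.494  0.0982 0.0916] head 154.68 tilt [-0.0007  0.0001] F [ 0.52 -1.07  0.66] M [-0.116 -0.096 -0.013] open 0.22 g 59.3 q6 -58.2
t 19.12 p [0.494  0.0977 0.0916] head 166.59 tilt [-0.0009 -0.0002] F [ 0.44 -1.69  1.17] M [-0.294 -0.116 -0.054] open 0.221 g 59.3 q6 -70.2
t 19.37 p [0.494  0.0976 0.0916] head 174.55 tilt [-0.0009 -0.0003] F [ 0.07 -1.76  1.25] M [-0.364 -0.15   0.025] open 0.218 g 59.3 q6 -78.1
```

```bash

python3 -m handwheel '[{"x":0,"y":-0.0006,"z":0,"spin":-0.07,"jaw":0.004},{"x":0,"y":-0.0001,"z":0,"spin":-0.07,"jaw":0.004},{"x":0,"y":0,"z":0,"spin":0,"jaw":0.004}]' >/dev/null
python3 -c "
from h import *
st()"
python3 -m handwheel '[{"x":0,"y":-0.0001,"z":0,"spin":-0.07,"jaw":0.004},{"x":0,"y":0,"z":0,"spin":0,"jaw":0.004},{"x":0,"y":0,"z":0,"spin":0,"jaw":0.004}]' >/dev/null
python3 -c "
from h import *
st()"
python3 -m handwheel '[{"x":0,"y":0,"z":0,"spin":-0.04,"jaw":0.004},{"x":0,"y":0,"z":0,"spin":0,"jaw":0.004},{"x":0,"y":0,"z":0,"spin":0,"jaw":0.004}]' >/dev/null
python3 -c "
from h import *
st()"
```

```text
t 19.62 p [0.4939 0.0972 0.0916] head -177.5 tilt [-0.001   0.0003] F [ 1.17 -0.99  1.05] M [-0.051 -0.217 -0.063] open 0.223 g 59.2 q6 -86.2
t 19.87 p [0.494  0.0972 0.0916] head -173.62 tilt [-0.001   0.0001] F [ 1.41 -0.71  1.99] M [-0.039 -0.275 -0.044] open 0.22 g 59.2 q6 -90.1
t 20.12 p [0.4939 0.0971 0.0917] head -171.24 tilt [-0.001 -0.   ] F [ 2.01 -0.14  0.91] M [-0.074 -0.379 -0.095] open 0.22 g 59.2 q6 -92.4
```

Pointer heading is now ≈8.8°. I'll go on in small steps to feel the off stop through the socket play.

```bash

python3 -m handwheel '[{"x":-0.0005,"y":0,"z":0,"spin":-0.03,"jaw":0.004},{"x":0,"y":0,"z":0,"spin":0,"jaw":0.004},{"x":0,"y":0,"z":0,"spin":0,"jaw":0.004}]' >/dev/null
python3 -c "
from h import *
st()"
python3 -m handwheel '[{"x":0,"y":0,"z":0,"spin":-0.03,"jaw":0.004},{"x":0,"y":0,"z":0,"spin":0,"jaw":0.004},{"x":0,"y":0,"z":0,"spin":0,"jaw":0.004}]' >/dev/null
python3 -c "
from h import *
st()"
python3 -m handwheel '[{"x":0,"y":0,"z":0,"spin":-0.03,"jaw":0.004},{"x":0,"y":0,"z":0,"spin":0,"jaw":0.004},{"x":0,"y":0,"z":0,"spin":0,"jaw":0.004}]' >/dev/null
python3 -c "
from h import *
st()"
```

```text
t 20.37 p [0.494  0.0971 0.0915] head -169.46 tilt [-0. -0.] F [ 1.53 -0.31  1.28] M [-0.087 -0.212 -0.038] open 0.22 g 59.3 q6 -94.2
t 20.62 p [0.494  0.097  0.0915] head -167.71 tilt [-0.0001 -0.0001] F [ 0.6  -0.95  1.48] M [-0.163 -0.296  0.018] open 0.219 g 59.3 q6 -96.0
t 20.87 p [0.494  0.097  0.0915] head -165.98 tilt [-0.0002 -0.0001] F [ 1.82 -1.44  0.99] M [-0.159 -0.236 -0.01 ] open 0.223 g 59.3 q6 -97.7
```

```bash

python3 -m handwheel '[{"x":-0.0004,"y":-0.0004,"z":0,"spin":-0.03,"jaw":0.004},{"x":0,"y":0,"z":0,"spin":0,"jaw":0.004},{"x":0,"y":0,"z":0,"spin":0,"jaw":0.004}]' >/dev/null
python3 -c "
from h import *
st()"
python3 -m handwheel '[{"x":0,"y":0,"z":0,"spin":-0.03,"jaw":0.004},{"x":0,"y":0,"z":0,"spin":0,"jaw":0.004},{"x":0,"y":0,"z":0,"spin":0,"jaw":0.004}]' >/dev/null
python3 -c "
from h import *
st()"
python3 -m handwheel '[{"x":0,"y":0,"z":0,"spin":-0.03,"jaw":0.004},{"x":0,"y":0,"z":0,"spin":0,"jaw":0.004},{"x":0,"y":0,"z":0,"spin":0,"jaw":0.004}]' >/dev/null
python3 -c "
from h import *
st()"
```

```text
t 21.12 p [0.4941 0.0969 0.0914] head -164.27 tilt [0.0006 0.0004] F [ 0.34 -0.56  1.49] M [-0.024 -0.086 -0.022] open 0.22 g 59.3 q6 -99.5
t 21.37 p [0.4941 0.0969 0.0914] head -162.54 tilt [0.0006 0.0003] F [0.45 0.06 2.62] M [-0.048 -0.09  -0.151] open 0.222 g 59.3 q6 -101.2
t 21.62 p [0.4941 0.0968 0.0914] head -160.82 tilt [0.0005 0.0002] F [-0.46  0.29  1.47] M [ 0.019 -0.021 -0.035] open 0.22 g 59.3 q6 -102.9
```

```bash
cat >> h.py <<'E'
def mz(n=6):
    L=[]
    for _ in range(n): manip.grab_frame("side"); s=manip.state(); L.append(np.r_[s["contact_force"],s["moment"]])
    print("mean F,M",np.mean(L,0).round(3),"se Mz",(np.std([l[5] for l in L])/n**.5).round(3))
E
python3 -c "
from h import *
mz()"
python3 -m handwheel '[{"x":0,"y":0,"z":0,"spin":-0.03,"jaw":0.004},{"x":0,"y":0,"z":0,"spin":0,"jaw":0.004},{"x":0,"y":0,"z":0,"spin":0,"jaw":0.004}]' >/dev/null
python3 -c "
from h import *
st();mz()"
python3 -m handwheel '[{"x":0,"y":0,"z":0,"spin":-0.03,"jaw":0.004},{"x":0,"y":0,"z":0,"spin":0,"jaw":0.004},{"x":0,"y":0,"z":0,"spin":0,"jaw":0.004}]' >/dev/null
python3 -c "
from h import *
st();mz()"
```

```text
mean F,M [-0.257 -0.134  1.326  0.018  0.019 -0.045] se Mz 0.006
t 22.17 p [0.4942 0.0968 0.0914] head -159.06 tilt [0.0005 0.0001] F [-0.01  0.37  1.33] M [ 0.017  0.053 -0.048] open 0.221 g 59.3 q6 -104.7
mean F,M [-0.646  0.319  1.373 -0.004  0.121 -0.037] se Mz 0.009
t 22.72 p [0.4942 0.0968 0.0914] head -157.35 tilt [0.0005 0.0001] F [-0.36 -1.09  1.34] M [-0.078  0.114 -0.083] open 0.222 g 59.3 q6 -106.4
mean F,M [-0.796  0.132  1.629 -0.038  0.187 -0.056] se Mz 0.009
```

```bash

python3 -m handwheel '[{"x":0.0003,"y":0,"z":0,"spin":-0.03,"jaw":0.004},{"x":0,"y":0,"z":0,"spin":0,"jaw":0.004},{"x":0,"y":0,"z":0,"spin":0,"jaw":0.004}]' >/dev/null
python3 -c "
from h import *
st();mz()"
python3 -m handwheel '[{"x":0,"y":0,"z":0,"spin":-0.03,"jaw":0.004},{"x":0,"y":0,"z":0,"spin":0,"jaw":0.004},{"x":0,"y":0,"z":0,"spin":0,"jaw":0.004}]' >/dev/null
python3 - <<'E'
from h import *
st();mz()
T=manip.grab_frame("top"); S=manip.grab_frame("side")
a=T["frame"][170:240,245:325]; b=S["frame"][180:250,290:370]
im=np.hstack([cv2.resize(i,None,fx=5,fy=5,interpolation=cv2.INTER_CUBIC) for i in(a,b)])[:,:,::-1]
cv2.imwrite("pics/e.png",im)
E
```

```text
t 23.27 p [0.4943 0.0967 0.0915] head -155.63 tilt [-0.0002  0.    ] F [-1.01  0.66  0.35] M [ 0.019  0.152 -0.194] open 0.222 g 59.3 q6 -108.1
mean F,M [-0.71   0.349  1.363  0.052  0.13  -0.114] se Mz 0.01
t 23.82 p [0.4943 0.0967 0.0915] head -153.91 tilt [-0.0002 -0.0001] F [-0.02  0.77  1.37] M [ 0.     0.022 -0.196] open 0.222 g 59.3 q6 -109.8
mean F,M [-0.4    0.273  1.097  0.     0.061 -0.149] se Mz 0.009
```

View pics/e.png

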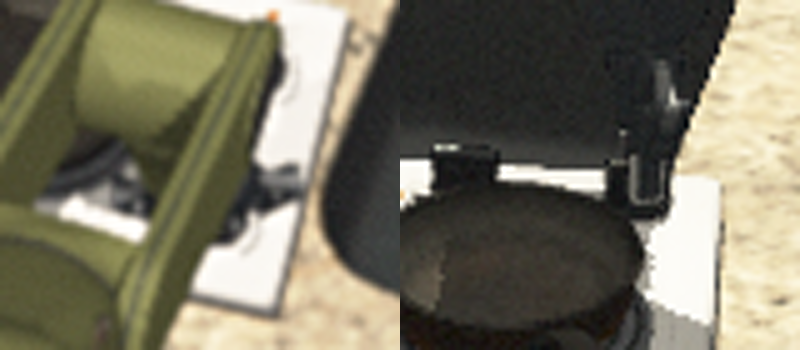

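Torque rises to 0.11, then 0.15 N m from heading ≈−156°, so the off stop is felt. The picture shows the knob seated low on the panel, mostly hidden by the gripper. I'll turn back within the socket play so the pointer sits on the mark without moving the control.

```bash

python3 -m handwheel '[{"x":0,"y":0.0001,"z":0,"spin":0.06,"jaw":0.004},{"x":0,"y":0.0001,"z":0,"spin":0.06,"jaw":0.004},{"x":0,"y":0.0001,"z":0,"spin":0.04,"jaw":0.004},{"x":0,"y":0,"z":0,"spin":0,"jaw":0.004},{"x":0,"y":0,"z":0,"spin":0,"jaw":0.004}]' >/dev/null
python3 -c "
from h import *
st();mz()"
python3 -m handwheel '[{"x":0,"y":0.0001,"z":0,"spin":0.05,"jaw":0.004},{"x":0,"y":0,"z":0,"spin":0,"jaw":0.004},{"x":0,"y":0,"z":0,"spin":0,"jaw":0.004}]' >/dev/null
python3 -c "
from h import *
st();mz()"
```

```text
t 24.63 p [0.4941 0.0968 0.0915] head -162.94 tilt [ 0.     -0.0003] F [-0.03 -0.45  1.32] M [-0.089  0.007 -0.004] open 0.224 g 59.3 q6 -100.7
mean F,M [ 0.025 -1.066  1.348 -0.159  0.043  0.004] se Mz 0.006
t 25.18 p [0.494  0.097  0.0915] head -165.82 tilt [-0.     -0.0001] F [-0.25 -0.79  1.62] M [-0.168  0.041 -0.047] open 0.221 g 59.3 q6 -97.9
mean F,M [-0.168 -0.812  1.418 -0.142  0.032 -0.017] se Mz 0.01
```

```bash

python3 -m handwheel '[{"x":0,"y":0.0001,"z":-0.0003,"spin":0.03,"jaw":0.004},{"x":0,"y":-0.0003,"z":0,"spin":0,"jaw":0.004},{"x":0,"y":0,"z":0,"spin":0,"jaw":0.004}]' >/dev/null
python3 -c "
from h import *
st();mz()"
python3 -m handwheel '[{"x":0,"y":0,"z":0,"spin":0,"jaw":0.02},{"x":0,"y":0,"z":0,"spin":0,"jaw":0.025},{"x":0,"y":0,"z":0,"spin":0,"jaw":0.03},{"x":0,"y":0,"z":0,"spin":0,"jaw":0.035},{"x":0,"y":0,"z":0,"spin":0,"jaw":0.035},{"x":0,"y":0,"z":0,"spin":0,"jaw":0.035}]'
python3 -c "
from h import *
st();mz()"
```

```text
t 25.73 p [0.494  0.0971 0.0918] head -167.58 tilt [0.     0.0005] F [-0.21  0.89  0.99] M [ 0.094  0.087 -0.012] open 0.218 g 59.2 q6 -96.2
mean F,M [-0.572  0.96   0.883  0.151  0.08  -0.015] se Mz 0.009
clock: 26.53
ee_pos: [0.4941, 0.0968, 0.0918]
eef_rot: [[-0.977, -0.215, -0.0], [-0.215, 0.977, -0.0], [0.0, -0.0, -1.0]]
contact_force: [0.1, -0.1, 0.3]
opening: 0.411
grasp_force: 0.0
t 26.53 p [0.4941 0.0968 0.0918] head -167.61 tilt [ 0.     -0.0001] F [ 0.09 -0.1   0.31] M [-0.035 -0.02  -0.   ] open 0.411 g 0.0 q6 -96.1
mean F,M [-0.077 -0.175  0.023 -0.007  0.008 -0.003] se Mz 0.01
```

Released cleanly. Lifting straight up, moving aside, and looking.

```bash

python3 -m handwheel '[{"x":0,"y":0,"z":-0.01,"spin":0,"jaw":0.035},{"x":0,"y":0,"z":-0.02,"spin":0,"jaw":0.035},{"x":0,"y":0,"z":-0.035,"spin":0,"jaw":0.035},{"x":0,"y":0,"z":-0.035,"spin":0,"jaw":0.035},{"x":0,"y":0,"z":-0.035,"spin":0,"jaw":0.035}]' | head -2
python3 -m handwheel '[{"x":0.0077,"y":-0.035,"z":0,"spin":0,"jaw":0.035},{"x":0.0077,"y":-0.035,"z":0,"spin":0,"jaw":0.035},{"x":0.0077,"y":-0.035,"z":0,"spin":0,"jaw":0.035},{"x":0.0077,"y":-0.035,"z":0,"spin":0,"jaw":0.035},{"x":0.0077,"y":-0.035,"z":0,"spin":0,"jaw":0.035},{"x":0.0077,"y":-0.035,"z":0,"spin":0,"jaw":0.035},{"x":0.0077,"y":-0.035,"z":0,"spin":0,"jaw":0.035},{"x":0,"y":0,"z":0,"spin":0,"jaw":0.035}]' | head -2
python3 - <<'E'
from h import *
st()
T=manip.grab_frame("top"); S=manip.grab_frame("side")
a=T["frame"][165:235,260:320]; b=S["frame"][185:235,290:360]
a=cv2.resize(a,(60*8,70*8),interpolation=cv2.INTER_CUBIC); b=cv2.resize(b,(316,226),interpolation=cv2.INTER_CUBIC)
im=np.zeros((560,796,3),np.uint8); im[:,:480]=a; im[:226,480:]=b
cv2.imwrite("pics/f.png",im[:,:,::-1])
b0=(.4950,.0975)
for z in(.0605,.076,.0925): print(z,proj(T,[(b0[0],b0[1],z)]),proj(S,[(b0[0],b0[1],z)]))
for h in (0,8.4,13,20): h=np.radians(h); print(proj(T,[(b0[0]+r*np.cos(h),b0[1]+r*np.sin(h),.0925) for r in(0.004,.0215)]).round(1).tolist())
g=cv2.cvtColor(T["frame"],cv2.COLOR_RGB2GRAY); print(g[201:220,280:297]); print(g[174:193,286:304])
E
```

```text
clock: 27.25
ee_pos: [0.4934, 0.0968, 0.2279]
clock: 27.92
ee_pos: [0.4945, -0.1602, 0.227]
t 27.92 p [ 0.4945 -0.1602  0.227 ] head -167.88 tilt [-0.0006 -0.0045] F [0.54 0.32 0.56] M [-0.01   0.047 -0.006] open 0.411 g 0.0 q6 -124.5
0.0605 [[288.20498408 213.66913332]] [[337.59911074 219.85945218]]
0.076 [[287.84983126 212.71992344]] [[337.751126   215.77964699]]
0.0925 [[287.46466696 211.69050085]] [[337.91468612 211.39168678]]
[[287.9, 210.7], [289.8, 206.2]]
[[287.7, 210.6], [289.0, 205.9]]
[[287.7, 210.6], [288.5, 205.8]]
[[287.5, 210.6], [287.8, 205.7]]
[[169 167 169 169 168 169 167 166 166 165 165 169 171 165 164 166 165]
 [169 169 170 167 169 168 165 166 165 171 178 206 214 187 165 163 166]
 [167 167 167 165 164 166 165 167 181 204 212 235 247 222 177 159 160]
 [170 170 169 167 167 167 170 185 220 240 227 226 244 236 211 170 158]
 [170 169 168 172 168 169 168 190 231 234 199 201 237 245 240 215 174]
 [168 169 171 172 172 170 151 142 190 160 134 200 242 246 246 242 223]
 [167 168 173 172 168 154 121 124 193 148 106 193 240 247 246 246 247]
 [167 181 205 182 148 110  72 114 19
[... 1542 characters left out ...]
 31  31  27  41  87 130]
 [251 252 254 238 149  63  32  36  43  42  32  28  33  29  28  45  94 124]
 [251 253 255 247 170  74  32  28  35  37  28  27  27  32  33  57 110 136]
 [251 249 243 219 153  85  39  28  28  29  22  24  30  27  34  77 127 143]
 [244 219 190 174 158 117  68  31  18  18  16  24  29  34  65 108 137 133]
 [214 173 163 167 168 150 120  77  50  37  38  43  48  71 113 139 147 133]
 [175 163 165 165 169 167 159 132 111  94  90 102 113 123 150 144 131 135]
 [166 165 166 165 168 170 167 165 160 150 144 157 163 166 165 137 138 156]
 [166 167 170 169 167 167 169 170 170 166 167 170 169 169 167 153 158 167]
 [168 168 170 171 169 168 168 168 168 168 167 166 166 168 167 163 165 167]]
```

View pics/f.png

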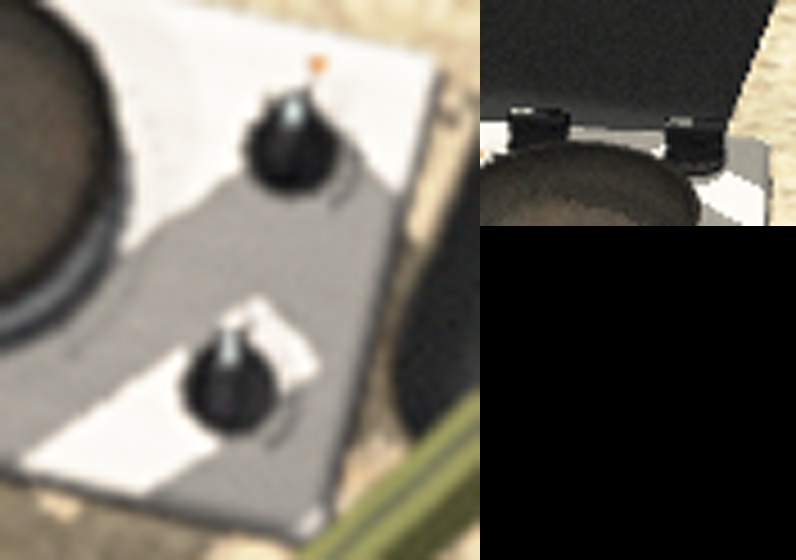

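The picture shows the refitted knob seated at about (288,213), as low as the back knob. Its white pointer runs up column 288 towards the off mark at (290.5,205), within a few degrees and inside the socket play. The control is on its stop, nothing else has visibly shifted, and the gripper is clear. Handing in.

```bash
python3 -c "
from cell import manip
print(manip.hand_in())"
```

```text
the job is handed in; nothing more can be done
None
```

The loose knob is fully home on the stem and the control is turned back to its off stop. I've let go of it, with the pointer within about 5° of the dark bar, and the job is handed in. One point on the order: the knob had only just caught the flat, not yet home, when I kept turning about 14° towards off before noticing, which may have moved the control slightly early.

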